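# Fetch the matching stripper plate from behind the cans

### The job

Set the spray can, the oil bottle and the grease tin over onto the steel drip tray, all three, so that you can get at the two plates lying behind them. Take the plate whose guide holes match the pins of the mould half and seat it over the pins, fully down and flat on the mould face; then stand the can, the bottle and the tin each back upright exactly where it stood at the start. The other plate must end where it lay, nothing may be knocked over, and the wrench and the grinder stay where they are.

Things in the scene. Friction and masses are not known exactly. Their poses are not given: they have to be found in the camera images.
- can: spray can, blue with a white cap: straight round body 52 mm in diameter up to 112 mm, then a shoulder, and a white cap 35 mm in diameter from 122 to 140 mm (its top). Origin: centre of its underside, z up. About 0.22 kg. In the row on the mat
- mat: black rubber mat 200 x 300 x 3 mm (x, y, z), fixed to the bench. The can, the bottle and the tin stand on it (undersides at height 3 mm) in a row along its y, 80 mm apart, in any order; the two plates lie on it behind the row (+x side), only 3 to 20 mm from it. Origin: centre of its underside
- bottle: white squeeze oil bottle with a grey nozzle: straight round body 56 mm in diameter up to 76 mm, then a shoulder, a 26 mm neck, and a thin nozzle up to 108 mm (its top). Origin: centre of its underside, z up. About 0.15 kg. In the row on the mat
- tin: low round metal grease tin with a closed lid: 61 mm in diameter (lid, the top 15 mm, 62 mm), 60 mm high. Origin: centre of its underside, z up. About 0.25 kg. In the row on the mat
- plate_diag: aluminium stripper plate 96 x 58 x 16 mm (its x, y, z), flat on the mat behind the row, long side along it, end to end with the other plate, about 14 mm apart. Two 12 mm through holes set diagonally at (+34, +17) and (-34, -17) mm, and a window 35 x 25 mm in the middle. Origin: centre of its underside; a half turn about z gives the same plate. About 0.21 kg
- plate_line: aluminium stripper plate of the same size and window as the other, lying flat beside it; its two 12 mm through holes lie on the long middle line at (+34, 0) and (-34, 0) mm. Origin: centre of its underside. About 0.21 kg
- mould: ejector half of a small steel injection mould, fixed beside the mat. Clamp plate 136 x 80 mm (x, y) at the bottom; flat upper face 104 x 68 mm, 56 mm above the origin. On it two 9 mm guide pins with tapered noses at (+34, +17) and (-34, -17) mm, tips 26 mm above the face, and amid them a core 24 x 14 x 10 mm that fits a plate's window. Origin: centre of its underside; a half turn gives the same
- drip_tray: shallow steel drip tray, fixed to the bench on the other side of the mat from the mould: 300 x 120 mm outside (x, y), walls 3 mm thick and 14 mm high, inner floor 3 mm above the origin. Origin: centre of its underside, on the bench; x along its long side. Empty at the start
- wrench: loose combination wrench, 170 mm long, lying on the bench between the robot and the mat, roughly across; a bystander. Origin: under its middle, x along it
- grinder: loose blue hand grinder, about 165 mm long, 34 mm high, lying on the bench beyond the mat, roughly across; a bystander. Origin: under the middle of its body, x along it towards its bit
Not all that is in view belongs to the job. What is shaped like the mould but orange is not meant.

How it is judged:
On the way, in this order (a step that is already met when the one before it is completed fails the run):
1. can, bottle and tin all stand upright and released on the drip tray (x of can in the frame of drip_tray between -0.137 and 0.137 m and y of can in the frame of drip_tray between -0.047 and 0.047 m and z of each of can, bottle, tin in the frame of drip_tray below 0.01 m and angle between each of can, bottle, tin's own z axis and vertical below 0.1 rad and linear speed of each of can, bottle, tin below 0.03 m/s and contact force between each of can, bottle, tin and the fingers below 0.2 N and x of bottle in the frame of drip_tray between -0.137 and 0.137 m and y of bottle in the frame of drip_tray between -0.047 and 0.047 m and x of tin in the frame of drip_tray between -0.137 and 0.137 m and y of tin in the frame of drip_tray between -0.047 and 0.047 m), for 0.2 s.
2. the plate with the diagonal holes is seated over the mould's pins and released (horizontal distance between plate_diag and mould below 0.004 m and z of plate_diag in the frame of mould between 0.053 and 0.0585 m and angle between the x axis of plate_diag and the x axis of mould, either way round below 0.08 rad and angle between plate_diag's own z axis and vertical below 0.05 rad and linear speed of plate_diag below 0.03 m/s and contact force between plate_diag and the fingers below 0.2 N), for 0.2 s.
At the end, for the whole second after the job is handed in: Diagonal-hole plate over both pins, under 2.5 mm off the mould face, centred within 4 mm; can, bottle and tin upright within 15 mm of where each stood; other plate flat within 15 mm of where it lay; all released and at rest (all of step 2 and distance of each of can, bottle, tin, plate_line from where it was at the start of the episode below 0.015 m and angle between each of can, bottle, tin's own z axis and vertical below 0.1 rad and linear speed of each of can, bottle, tin, plate_line below 0.03 m/s and angle between plate_line's own z axis and vertical below 0.05 rad); the robot touches nothing.
It fails at once if the can, the bottle or the tin is knocked over (angle between any of can, bottle, tin's own z axis and vertical above 0.6 rad).
It fails at once if the wrench or the grinder is moved by more than 25 mm (distance of any of wrench, grinder from where it was at the start of the episode above 0.025 m).
It also fails if it takes over 144 s, if anything falls off the work surface, if the arm or the gripper's body presses on something with over 40 N, if the wrist force passes 120 N, or if a joint passes its speed limit or range.

### The arm

A 6-joint arm with a two-finger parallel gripper is mounted at the origin on the work surface. World frame = base frame: x ahead of the robot, y to its left, z up, the work surface at z = 0. Lengths are in m, angles in rad, forces in N, time in s.
With the tool pointing down it reaches from about 0.275 to 0.825 m from the base axis. Payload 4.9 kg.
Tool frame: the origin (TCP) lies midway between the tips of the shut fingers; the grasp point (between the pads) lies 19 mm behind it (bot.grip_depth is the distance from the TCP to the grasp point, in m); y points along the fingers, x is the direction in which the jaws open and shut, and the axes are right-handed (so a half turn about y gives the same grasp; the last joint's range is limited). The gripper opens to 85 mm and grips with 20 to 120 N. Pads are 22 mm wide; open, the fingers measure 114 mm over their backs; the gripper's body (76 mm by 85 mm) begins 54 mm behind the grasp point. The pads swing forward as they close: fully open they stand 13 mm farther back than shut.
Start: joints at [-0.134, 0.326, -0.193, 1.052, 0, 1.437], TCP at [0.55, 0, 0.231] pointing down, gripper open.
Joint ranges: [-2.65, 2.65], [-0.97, 1.79], [-1.3, 1.35], [-1.93, 2.1], [-1.47, 1.37], [-3.14, 3.14]. Speed limits (rad/s): [2.57, 2.57, 3.14, 3.14, 3.14, 3.14].

### API

Orientations are given as a unit quaternion [w, x, y, z].
In Python, from cell import bot gives the robot as it stands. Calls block until the motion is done:
- bot.move_pose(position, orientation): joint-space move of the TCP to a pose.
- bot.move_linear(position, speed=0.15, rotation=None, until_force=None): straight line of the TCP; rotation=None keeps the orientation; speed is the mean speed in m/s. With until_force (N) it stops when the force on the tool has changed by that much, and returns True; else False.
- bot.goto_joints(angles): joint-space move.
- bot.set_gripper(opening, grasp_force=None): opening from 0.0 (shut) to 1.0 (fully open); grasp_force is the grip in N (None keeps the last); returns when the fingers have stopped.
- bot.wait(seconds).
- bot.solve_ik(position, orientation): joint angles nearest the present ones, or None.
- bot.camera(name): name is "scene" or "side" or "wrist"; returns the picture (400x640x3 uint8, red, green, blue); there is no depth.
- bot.calibration(name): a dict with "mtx" (3x3 intrinsics, pixels), "extrinsics" (4x4, takes a point from world to camera coordinates); the wrist camera has in their place "hand_eye" (4x4, takes a point from camera to tool coordinates, whose origin is the TCP and whose axes are the tool frame's). Camera axes: x right, y down, z forward; pixel columns grow to the right and rows downward; lengths in m; the calibration is good to about 2 mm. The wrist camera is an equidistant fisheye: a pixel r from the principal point sees the ray r / f radians off the axis. A picture is of the moment at which its call begins: read the wrist's pose just before it. calibration takes no time and is no camera call.
A pose or a line that the arm cannot do raises bot.PlanningError and nothing moves.
- bot.close_job(): hands the job in, once; it reports no verdict.
Trained networks look in the newest picture that a camera, given by its name, has taken for a name from the list of things; names that differ only in an ending like _2 or _b are one class to them, and where a whole thing is asked for, a point or a joint stands for the part that bears it (a point fixed in the world has none). Each returns a list of dicts, best first, with "confidence" (0 to 1); they miss things now and then, are a little off and sometimes report something else, mostly with a low value. They report only what shows in the picture. A call takes as long as a camera call. They do not tell look-alikes from the thing itself.
- bot.search_frame(camera, thing): "bbox" ([left, top, width, height] in pixels, round what is visible of it).
Readings, each from a call of its own:
- bot.read_clock(): time.
- bot.read_joint_positions(): joint angles.
- bot.read_joint_vel(): joint speeds.
- bot.read_joint_efforts(): joint torques, N m.
- bot.read_position(): TCP position.
- bot.read_tool_rot(): TCP orientation.
- bot.read_ft_force(): force on the tool from outside, world axes, zero at the start.
- bot.read_moment(): the same for the moment, N m.
- bot.read_gripper_width(): opening from 0.0 (shut) to 1.0 (fully open).
Only numpy, scipy, OpenCV 4.12 (cv2) and the standard library are available. Lean on these libraries where they do the work, as an engineer would, in place of code of your own. Each camera call takes 0.05 s, during which the arm holds its last target. There are 200 camera calls.

## Working session

There is one attempt and no reset: what is moved stays moved. The work goes in short steps, each a Python script; the robot and the scene stay as the last script left them, time stands still between calls to the robot, and variables do not carry over. Pictures are saved under pics/ and viewed, about 12 in all and at most 16, crops included, and the job is handed in when it is done.

```bash
ls; mkdir -p pics; python3 - <<'E'
from cell import bot
import cv2, numpy as np
np.set_printoptions(precision=4,suppress=True)
for c in ("scene","side","wrist"):
    im=bot.camera(c); cv2.imwrite(f"pics/{c}0.png",im[:,:,::-1])
    k=bot.calibration(c); print(c,{a:np.array(b) if not isinstance(b,str) else b for a,b in k.items()})
    for t in ["can","bottle","tin","plate_diag","plate_line","mould","drip_tray","mat","wrench","grinder"]:
        print(t,[(np.round(d["bbox"]).astype(int).tolist(),round(d["confidence"],2)) for d in bot.search_frame(c,t)[:3]])
print(bot.read_position(),bot.read_tool_rot(),bot.read_clock(),bot.grip_depth)
E
```

```text
pics
scene {'mtx': array([[394.0786,   0.    , 327.0114],
       [  0.    , 394.0786, 194.3825],
       [  0.    ,   0.    ,   1.    ]]), 'extrinsics': array([[ 0.4081,  0.9128, -0.0149, -0.2957],
       [ 0.7663, -0.3514, -0.5379, -0.3459],
       [-0.4962,  0.2081, -0.8429,  1.4994],
       [ 0.    ,  0.    ,  0.    ,  1.    ]])}
can [([257, 193, 17, 31], 0.76)]
bottle []
tin [([307, 184, 20, 25], 0.92)]
plate_diag [([298, 206, 36, 28], 0.58)]
plate_line [([265, 221, 37, 25], 0.87)]
mould [([362, 142, 38, 39], 0.93), ([434, 152, 38, 43], 0.56), ([376, 184, 49, 47], 0.55)]
drip_tray [([169, 180, 64, 94], 0.96)]
mat [([244, 189, 114, 80], 0.91)]
wrench [([273, 170, 20, 17], 0.71)]
grinder [([300, 270, 55, 33], 0.82)]
side {'mtx': array([[372.8373,   0.    , 319.8827],
       [  0.    , 372.8373, 202.0354],
       [  0.    ,   0.    ,   1.    ]]), 'extrinsics': array([[ 0.9528, -0.303 ,  0.0173, -0.4562],
       [-0.129 , -0.4561, -0.8805,  0.159 ],
       [ 0.2747,  0.8368, -0.4736,  0.7628],
       [ 0.    ,  0.    ,  0.    ,  1.    ]])}
can [([337, 207, 23, 69], 0.59)]
bottle [([32
[... 627 characters left out ...]
, -0.1421],
       [-0.0004, -0.9596, -0.2814,  0.0711],
       [ 0.    ,  0.    ,  0.    ,  1.    ]])}
can [([254, 227, 56, 92], 0.89), ([318, 192, 50, 76], 0.48)]
bottle [([255, 160, 57, 67], 0.7), ([325, 101, 56, 84], 0.55)]
tin [([253, 90, 63, 61], 0.63), ([173, 323, 168, 46], 0.17)]
plate_diag [([323, 103, 55, 82], 0.63), ([252, 229, 56, 93], 0.61), ([254, 91, 63, 60], 0.23)]
plate_line [([315, 188, 52, 79], 0.87), ([323, 100, 57, 85], 0.32)]
mould [([84, 1, 23, 14], 0.55)]
drip_tray [([169, 320, 175, 51], 0.58)]
mat [([249, 59, 166, 232], 0.81)]
wrench [([164, 88, 40, 129], 0.73)]
grinder [([477, 121, 33, 123], 0.85)]
[0.55   0.     0.2313] [-0.7071  0.7071 -0.     -0.    ] 1.65 0.0187
```

```bash
python3 - <<'E'
import cv2, numpy as np
s=cv2.imread("pics/scene0.png")[120:320,150:490]; d=cv2.imread("pics/side0.png")[120:400,160:480]
cv2.imwrite("pics/v_s.png",np.vstack([cv2.resize(s,(510,300),interpolation=3)]) )
cv2.imwrite("pics/v_d.png",cv2.resize(d,(640,560),interpolation=3))
E
```

```text
(no output)
```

View pics/wrist0.png

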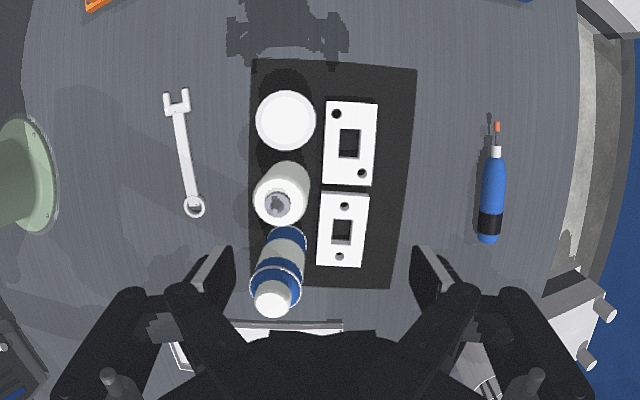

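View pics/v_d.png

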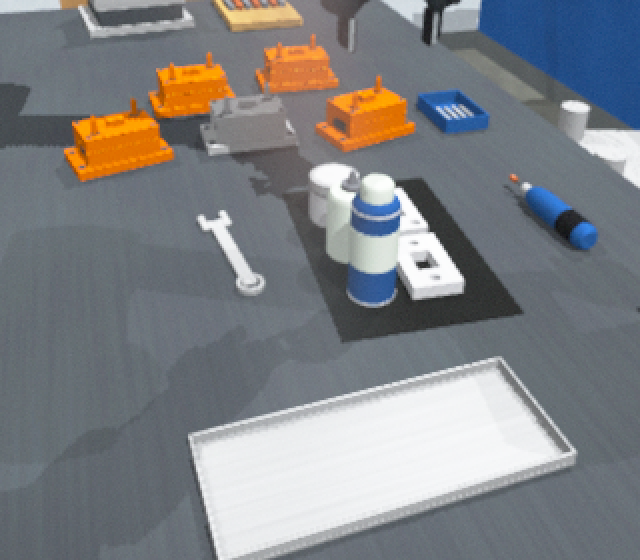

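View pics/v_s.png

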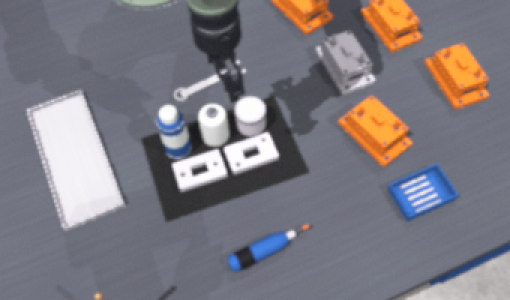

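```bash
cat > h.py <<'E'
from cell import bot
import cv2, numpy as np
from scipy.spatial.transform import Rotation as R
np.set_printoptions(precision=4,suppress=True)
def rot(q): return R.from_quat(np.array(q),scalar_first=True)
def Q(yaw):  # tool down, tool x (jaw axis) at yaw in world xy
    return (R.from_euler('z',yaw)*R.from_euler('x',-np.pi/2)).as_quat(scalar_first=True)
def campose(cam,p=None,q=None):
    k=bot.calibration(cam)
    if cam!="wrist": return np.linalg.inv(np.array(k["extrinsics"])),np.array(k["mtx"])
    T=np.eye(4);T[:3,:3]=rot(q).as_matrix();T[:3,3]=p
    return T@np.array(k["hand_eye"]),np.array(k["mtx"])
def project(cam,X,p=None,q=None):
    T,K=campose(cam,p,q); X=np.atleast_2d(X); C=(X-T[:3,3])@T[:3,:3]
    if cam=="wrist":
        r=np.linalg.norm(C[:,:2],axis=1); th=np.arctan2(r,C[:,2]); n=C[:,:2]*(th/np.maximum(r,1e-12))[:,None]
    else: n=C[:,:2]/C[:,2:]
    return n*K[0,0]+K[:2,2]
def unproject(cam,px,z,p=None,q=None):
    T,K=campose(cam,p,q); n=(np.atleast_2d(px)-K[:2,2])/K[0,0]
    if cam=="wrist":
        th=np.linalg.norm(n,axis=1,keepdims=True); d=np.hstack([n/np.maximum(th,1e-12)*np.sin(th),np.cos(th)])
    else: d=np.hstack([n,np.ones((len(n),1))])
    d=d@T[:3,:3].T; o=T[:3,3]
    return o+d*((z-o[2])/d[:,2:])
def ortho(cam,im,z,x0,x1,y0,y1,res=0.0005,p=None,q=None):
    """rows: x from x1(top) down to x0 ; cols: y from y1(left) to y0"""
    xs=np.arange(x1,x0,-res); ys=np.arange(y1,y0,-res)
    X,Y=np.meshgrid(xs,ys,indexing='ij')
    uv=project(cam,np.c_[X.ravel(),Y.ravel(),np.full(X.size,z)],p,q).astype(np.float32).reshape(*X.shape,2)
    return cv2.remap(im,uv[...,0],uv[...,1],cv2.INTER_LINEAR)
def o2w(px,x1,y1,res=0.0005): px=np.atleast_2d(px); return np.c_[x1-px[:,1]*res,y1-px[:,0]*res]
def snap(name):
    p=np.array(bot.read_position());q=np.array(bot.read_tool_rot());im=bot.camera("wrist")[:,:,::-1].copy()
    cv2.imwrite(f"pics/{name}.png",im); np.savez(f"pics/{name}.npz",p=p,q=q); return im,p,q
P0=np.array([.55,0,.2313]);Q0=np.array([-.7071068,.7071068,0,0])
E
python3 - <<'E'
from h import *
w=cv2.imread("pics/wrist0.png")
print("mat",unproject("wrist",[[252,58],[417,70],[390,289]],.003,P0,Q0)[:,:2])
print("tin",unproject("wrist",[[285.5,120.5]],.063,P0,Q0),"can cap",unproject("wrist",[[271,300]],.143,P0,Q0),"nozzle",unproject("wrist",[[277,204]],.111,P0,Q0))
print("diag holes",unproject("wrist",[[337,114],[362,172]],.019,P0,Q0),"line",unproject("wrist",[[344,206],[339,256]],.019,P0,Q0))
f=lambda a:np.array(a)/2+[160,120]
t=unproject("side",f([[190,437],[498,360],[575,455],[220,556]]),.014);print("tray",t,t.mean(0))
print("mould side",unproject("side",[[284,181]],.03),"scene",unproject("scene",[[380,160]],.04))
# ortho plate plane
x0,x1,y0,y1=.42,.72,-.2,.2
o=ortho("wrist",w,.019,x0,x1,y0,y1,p=P0,q=Q0)
m=(o.min(2)>150).astype(np.uint8); m=cv2.morphologyEx(m,cv2.MORPH_OPEN,np.ones((5,5)))
cs,_=cv2.findContours(m,cv2.RETR_CCOMP,cv2.CHAIN_APPROX_NONE)
for c in cs:
    a=cv2.contourArea(c)*.25
    if 60<a<20000:
        r=cv2.minAreaRect(c); print("area mm2",a,o2w(r[0],x1,y1),np.array(r[1])*.5,r[2])
cv2.imwrite("pics/o1.png",o)
E
```

```text
mat [[ 0.4663  0.1333]
 [ 0.6645  0.1205]
 [ 0.6476 -0.1779]]
tin [[0.5133 0.0581 0.063 ]] can cap [[ 0.5035 -0.0954  0.143 ]] nozzle [[ 0.5094 -0.0138  0.111 ]]
diag holes [[ 0.5667  0.0633  0.019 ]
 [ 0.5967 -0.0041  0.019 ]] line [[ 0.5762 -0.046   0.019 ]
 [ 0.5715 -0.1138  0.019 ]]
tray [[ 0.2839 -0.2561  0.014 ]
 [ 0.5768 -0.2486  0.014 ]
 [ 0.5817 -0.3651  0.014 ]
 [ 0.2876 -0.3677  0.014 ]] [ 0.4325 -0.3094  0.014 ]
mould side [[0.4599 0.2999 0.03  ]] scene [[0.4716 0.3045 0.04  ]]
area mm2 1386.375 [[ 0.48  -0.183]] [53. 33.] 90.0
area mm2 898.5 [[ 0.5129 -0.1116]] [26.6678 57.8481] 47.91083526611328
area mm2 4205.375 [[ 0.5019 -0.0314]] [83.4053 65.5168] 26.56505012512207
area mm2 388.5 [[ 0.495  -0.0393]] [28.9965 26.3681] 47.29060745239258
area mm2 3779.375 [[0.5072 0.057 ]] [69.5 69. ] 90.0
area mm2 5694.375 [[ 0.574  -0.0792]] [99.3622 59.3496] 4.214178562164307
area mm2 93.75 [[ 0.572  -0.1133]] [11.4732 10.9151] 7.125016689300537
area mm2 92.75 [[ 0.5765 -0.0455]] [10.6066 11.3137] 45.0
area mm2 818.875 [[ 0.5737 -0.0795]] [34.5904 25.4161] 4.289153099060059
area mm2 5586.25 [[0.581  0.0295]] [96.8993 59.1498] 2.815556764602661
area mm2 107.625 [[0.5656 0.0641]] [11.6673 11.3137] 45.0
area mm2 834.5 [[0.5809 0.03  ]] [35.0079 25.2333] 2.726310968399048
area mm2 99.375 [[ 0.5961 -0.0049]] [10.9602 11.3137] 45.0
```

View pics/o1.png

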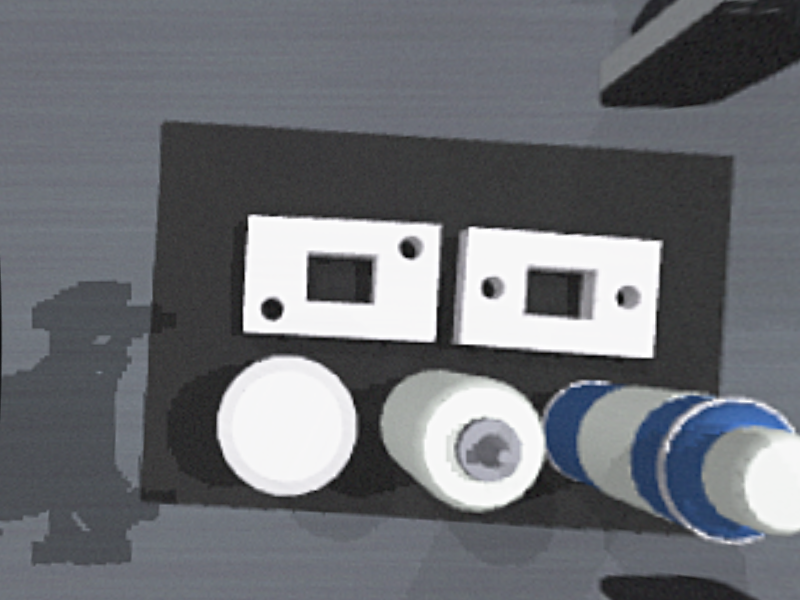

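```bash
cat >> h.py <<'E'
from scipy.optimize import least_squares
a=np.linspace(0,2*np.pi,60)
def rings(L): return np.vstack([np.c_[r*np.cos(a),r*np.sin(a),np.full(60,h)] for r,h in L])
MODEL={"can":rings([(.026,.003),(.026,.115),(.0175,.125),(.0175,.143)]),"bottle":rings([(.028,.003),(.028,.079),(.013,.09),(.003,.111)]),"tin":rings([(.0305,.003),(.031,.048),(.031,.063)])}
def fitbox(t,box,g,p,q):
    b=np.array([box[0],box[1],box[0]+box[2],box[1]+box[3]])
    def f(v):
        u=project("wrist",MODEL[t]+[v[0],v[1],0],p,q); return np.r_[u.min(0),u.max(0)]-b
    s=least_squares(f,g); return s.x,s.fun
E
python3 - <<'E'
from h import *
G={"can":(.504,-.097),"bottle":(.5087,-.017),"tin":(.5132,.06)}
old={"can":[254,227,56,92],"bottle":[255,160,57,67],"tin":[253,90,63,61]}
for t in G: print("old",t,*fitbox(t,old[t],G[t],P0,Q0))
bot.move_pose([.507,-.10,.30],Q(-.05))
im,p,q=snap("w1"); print(p,q)
for t in G:
    for d in bot.search_frame("wrist",t)[:2]: print(t,round(d["confidence"],2),*fitbox(t,d["bbox"],G[t],p,q))
for d in bot.search_frame("wrist","drip_tray")[:1]: print(d)
print(bot.read_clock())
E
```

```text
old can [ 0.5076 -0.1029] [ 0.0957 -2.2516 -0.2101  2.03  ]
old bottle [ 0.5097 -0.0208] [-0.2674  0.251   0.3203 -0.2102]
old tin [0.5115 0.058 ] [ 0.4252 -0.097  -0.4849  0.0884]
[ 0.507  -0.1004  0.3002] [ 0.7069 -0.7068  0.0178 -0.0184]
can 0.9 [ 0.5043 -0.1054] [-0.9175 -0.4457  0.9143  0.3627]
can 0.44 [ 0.4378 -0.249 ] [ 61.0418  -4.9391 -73.7173  -0.9882]
bottle 0.67 [ 0.5079 -0.0212] [-2.58    1.3724  2.573  -1.3311]
{'bbox': [192.0, 244.1, 184.4, 72.1], 'confidence': 0.87}
2.475
```

View pics/w1.png

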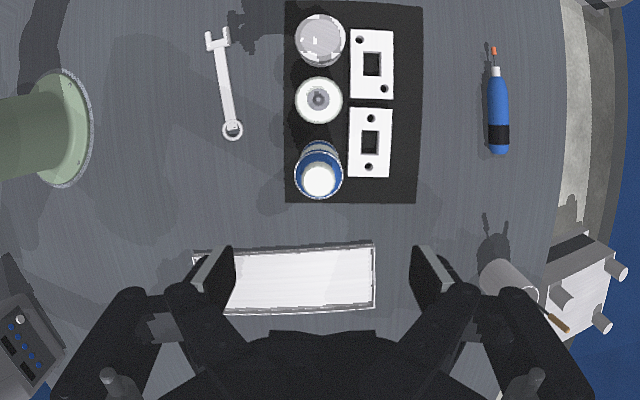

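```bash
cat >> h.py <<'E'
OBJ={"can":(.0055+.5,-.104),"bottle":(.5088,-.021),"tin":(.5117,.058)}
TRAY={"can":(.5375,-.309),"bottle":(.4325,-.309),"tin":(.3275,-.309)}
TZ={"can":.078,"bottle":.046,"tin":.027}; UP=.07; YAW=-.05
def pick(t,at,yaw=YAW):
    z=TZ[t]; bot.set_gripper(1.0)
    top=z+UP+ (.075 if t=="can" else .05)
    bot.move_pose([*at,top],Q(yaw)); bot.move_linear([*at,z],speed=.2)
    bot.set_gripper(0.0,40); w=bot.read_gripper_width(); bot.move_linear([*at,z+UP],speed=.2); print(t,"grip",round(w,3),round(bot.read_gripper_width(),3))
def place(t,at,via=None,yaw=YAW):
    z=TZ[t]
    if via is not None: bot.move_linear([*via,z+UP],speed=.3)
    bot.move_linear([*at,z+UP],speed=.3); bot.move_linear([*at,z+.006],speed=.2)
    hit=bot.move_linear([*at,z-.003],speed=.03,until_force=3); p=bot.read_position()
    bot.set_gripper(1.0); bot.move_linear([*at,z+UP+(.075 if t=="can" else .05)],speed=.25); print(t,"placed",hit,np.array(p),bot.read_clock())
E
python3 - <<'E'
from h import *
print(unproject("wrist",[[374,243],[374,308]],.014,*[np.load("pics/w1.npz")[k] for k in "pq"]))
pick("can",OBJ["can"]); place("can",TRAY["can"])
im,p,q=snap("w2")
print([(d["bbox"],d["confidence"],*fitbox("can",d["bbox"],TRAY["can"],p,q)) for d in bot.search_frame("wrist","can")[:1]])
cv2.imwrite("pics/side2.png",bot.camera("side")[120:400,160:480,::-1])
E
```

```text
[[ 0.58   -0.2349  0.014 ]
 [ 0.5829 -0.3603  0.014 ]]
can grip 0.6 0.599
can placed True [ 0.5384 -0.3096  0.0787] 7.675
[([293.4, 147.4, 57.7, 73.1], 0.94, array([ 0.5369, -0.3066]), array([-2.2194, -3.2972,  2.2141,  2.4127]))]
```

View pics/side2.png

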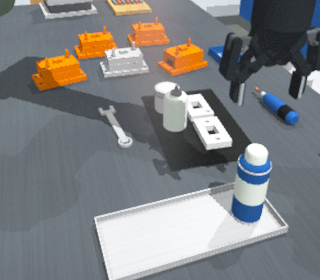

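```bash
python3 - <<'E'
from h import *
pick("bottle",OBJ["bottle"]); place("bottle",TRAY["bottle"],via=(.45,-.2))
pick("tin",OBJ["tin"]); place("tin",TRAY["tin"],via=(.3275,-.2))
cv2.imwrite("pics/side3.png",bot.camera("side")[120:400,160:480,::-1])
# hover over diag plate, camera above it (camera is +71 mm in tool z = along yaw+90)
c=np.array([.581,.030]); yaw=-.05
bot.move_pose([c[0],c[1]-.071,.20],Q(yaw)); bot.wait(.3)
im,p,q=snap("plate"); print(p)
x0,x1,y0,y1=.45,.7,-.15,.15
o=ortho("wrist",im,.019,x0,x1,y0,y1,p=p,q=q); cv2.imwrite("pics/o2.png",o)
m=(o.min(2)>150).astype(np.uint8)
cs,_=cv2.findContours(m,cv2.RETR_CCOMP,cv2.CHAIN_APPROX_NONE)
for k in cs:
    s=cv2.contourArea(k)*.25
    if 50<s<20000: r=cv2.minAreaRect(k); print("area",s,o2w(r[0],x1,y1),np.array(r[1])*.5,r[2])
E
```

```text
bottle grip 0.65 0.647
bottle placed True [ 0.4336 -0.3098  0.0473] 13.9083
tin grip 0.714 0.711
tin placed True [ 0.3287 -0.3102  0.028 ] 20.6083
[ 0.5808 -0.0419  0.2   ]
area 5745.375 [[ 0.5742 -0.0794]] [99.6308 59.473 ] 3.9603118896484375
area 61.5 [[ 0.5729 -0.1122]] [ 7.6348 11.3682] 47.72631072998047
area 80.75 [[ 0.5766 -0.0451]] [ 9.8995 10.253 ] 45.0
area 733.5 [[ 0.5743 -0.0794]] [33.8872 24.6813] 3.9004933834075928
area 5592.25 [[0.5812 0.029 ]] [96.6293 59.1261] 2.862405300140381
area 92.625 [[0.5664 0.0634]] [10.9602 10.6066] 45.0
area 827.5 [[0.5814 0.0292]] [34.6512 25.0431] 2.726310968399048
area 93.5 [[ 0.5961 -0.0049]] [10.9602 10.6066] 45.0
```

```bash
python3 -c "
import cv2,numpy as np
a=cv2.imread('pics/side3.png');b=cv2.imread('pics/o2.png');print(a.shape,b.shape)
c=np.zeros((520,600+0,3),np.uint8)
s=cv2.resize(a,(320,280));b2=cv2.resize(b,(360,300))
o=np.zeros((300,700,3),np.uint8);o[:280,:320]=s;o[:,330:690]=b2;cv2.imwrite('pics/v3.png',o)"
```

```text
(280, 320, 3) (500, 600, 3)
```

View pics/v3.png

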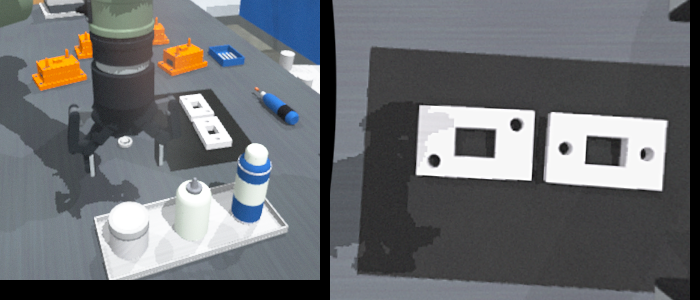

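```bash
python3 - <<'E'
from h import *
c=np.array([.466,.302]); yaw=-.05
bot.move_pose([c[0],c[1]-.071,.237],Q(yaw)); bot.wait(.3)
im,p,q=snap("mould1"); print(p,bot.read_joint_positions(),bot.read_clock())
o=ortho("wrist",im,.056,c[0]-.13,c[0]+.13,c[1]-.15,c[1]+.15,p=p,q=q); cv2.imwrite("pics/o3.png",o)
E
```

```text
[0.4665 0.2302 0.2368] [ 0.3169  0.2675 -0.2599  1.0436 -0.0001  1.9389] 23.8917
```

View pics/o3.png

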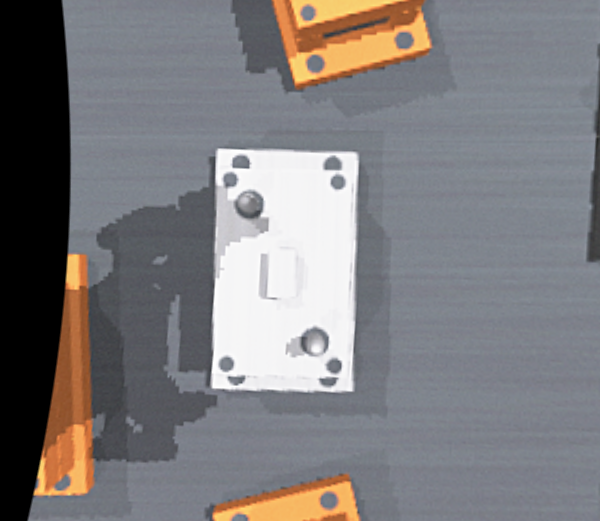

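```bash
python3 - <<'E'
from h import *
# refined centre from o3: pins mid px (282,272.5)
c=np.array([.466+.13-272.5*.0005,.302+.15-282*.0005]); print(c)
bot.move_pose([c[0]+.071,c[1],.237],Q(np.pi/2)); bot.wait(.3)
im,p,q=snap("mould2"); print(p,bot.read_joint_positions())
o=ortho("wrist",im,.08,c[0]-.075,c[0]+.075,c[1]-.06,c[1]+.06,res=.00025,p=p,q=q); cv2.imwrite("pics/o4.png",o)
g=cv2.cvtColor(o,cv2.COLOR_BGR2GRAY)
h=cv2.HoughCircles(cv2.medianBlur(g,5),cv2.HOUGH_GRADIENT,1.5,60,param1=100,param2=18,minRadius=12,maxRadius=26)
for k in h[0][:8]: print(k,o2w(k[:2],c[0]+.075,c[1]+.06,.00025))
E
```

```text
[0.4598 0.311 ]
[0.5307 0.3109 0.2371] [0.41   0.4447 0.0005 1.1264 0.     0.4102]
[135.75 468.75  14.4 ] [[0.4176 0.3371]]
[297.75 428.25  25.05] [[0.4277 0.2966]]
[342.75 132.75  13.65] [[0.5016 0.2853]]
[143.25 128.25  14.4 ] [[0.5027 0.3352]]
[182.25 174.75  23.4 ] [[0.4911 0.3254]]
[321.75 501.75  15.15] [[0.4093 0.2906]]
[236.25 327.75  23.4 ] [[0.4528 0.3119]]
```

View pics/o4.png

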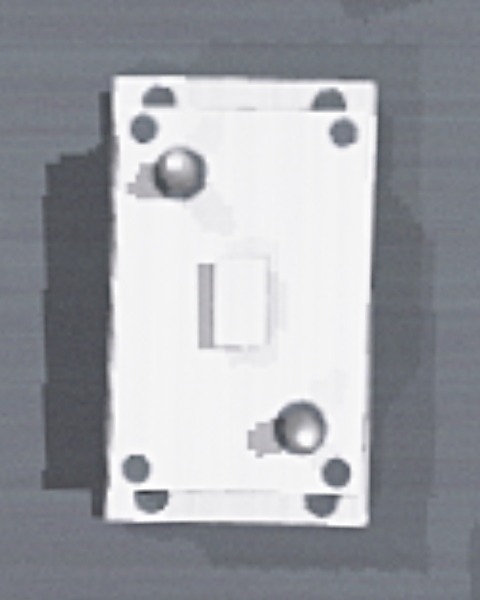

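```bash
python3 - <<'E'
from h import *
o=cv2.imread("pics/o4.png"); m=(o.min(2)>170).astype(np.uint8); m=cv2.morphologyEx(m,cv2.MORPH_CLOSE,np.ones((9,9)))
cs,_=cv2.findContours(m,cv2.RETR_EXTERNAL,cv2.CHAIN_APPROX_NONE); r=cv2.minAreaRect(max(cs,key=cv2.contourArea)); print(r)
ang=r[2] if r[2]<45 else r[2]-90; psi=-np.radians(ang); psi=np.clip(psi,-.04,0); print("psi",psi)
pc=np.array([.5813,.0291]); yaw=-.0495
bot.move_pose([*pc,.12],Q(yaw)); bot.move_linear([*pc,.003],speed=.12)
bot.set_gripper(0.0,80); print("grip",bot.read_gripper_width(),bot.read_position())
bot.move_linear([*pc,.13],speed=.15); print(bot.read_gripper_width())
mc=np.array([.4597,.3109]); ty=np.pi/2+psi
bot.move_pose([*mc,.15],Q(ty)); bot.move_linear([*mc,.094],speed=.1); bot.wait(.2)
print(bot.read_position(),bot.read_clock())
im,p,q=snap("held")
cv2.imwrite("pics/side4.png",cv2.resize(bot.camera("side")[140:230,220:360,::-1],None,fx=4,fy=4,interpolation=2))
E
```

```text
((240.58355712890625, 300.4991149902344), (263.86151123046875, 446.7510681152344), 1.1966047286987305)
psi -0.02088469236072633
grip 0.6561152728695829 [0.5822 0.029  0.0043]
0.6542086866326358
[0.4603 0.3112 0.0948] 31.3833
```

View pics/held.png

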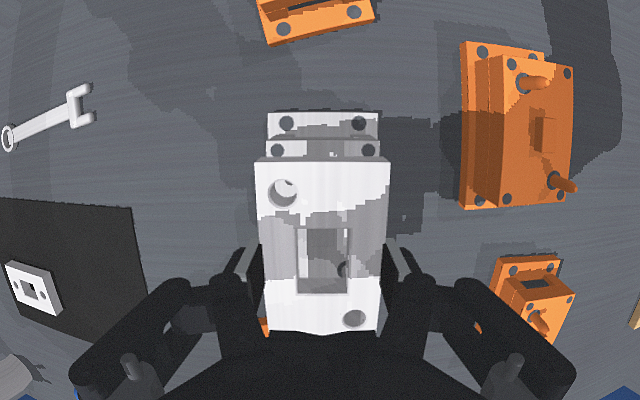

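View pics/side4.png

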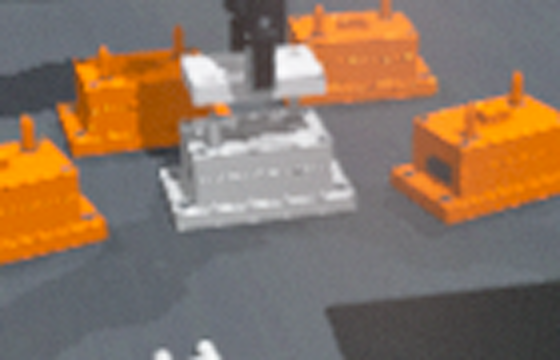

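```bash
python3 - <<'E'
from h import *
d=np.load("pics/held.npz");p,q=d["p"],d["q"]
h=unproject("wrist",[[283,193],[354,318]],.1095,p,q); print(h,h.mean(0)); v=h[1]-h[0]; print("plate yaw",np.degrees(np.arctan2(v[1],v[0])-np.arctan2(17,34)),np.hypot(*v[:2]))
u=R.from_euler('z',-.021).as_matrix()
for z in (.056,.082): print(z,project("wrist",(np.array([[.034,.017,0],[-.034,-.017,0]])@u.T)+[.4597,.3109,z],p,q))
E
```

```text
[[0.4246 0.2948 0.1095]
 [0.4925 0.3267 0.1095]] [0.4585 0.3107 0.1095]
plate yaw -1.4073220141073033 0.07498968437167423
0.056 [[347.45   269.9021]
 [293.5722 169.7072]]
0.082 [[350.6457 291.4233]
 [289.1277 179.8186]]
```

```bash
python3 - <<'E'
from h import *
mc=np.array([.4597,.3109])
hit=bot.move_linear([*mc,.054],speed=.03,until_force=6)
print(hit,np.array(bot.read_position()),np.array(bot.read_ft_force()),bot.read_gripper_width(),bot.read_clock())
E
```

```text
True [0.4595 0.3109 0.0574] [-0.6661 -0.7324  4.9419] 0.6549374358182469 32.5917
```

```bash
python3 - <<'E'
from h import *
bot.set_gripper(0.85); bot.set_gripper(1.0); bot.wait(.3)
p=np.array(bot.read_position()); bot.move_linear([p[0],p[1],.15],speed=.12)
c=np.array([.4597,.3109])
bot.move_pose([c[0]+.071,c[1],.237],Q(np.pi/2)); bot.wait(.2)
im,p,q=snap("seat")
o=ortho("wrist",im,.072,c[0]-.075,c[0]+.075,c[1]-.06,c[1]+.06,res=.00025,p=p,q=q)
s=cv2.resize(bot.camera("side")[140:230,220:360,::-1],None,fx=3,fy=3,interpolation=2)
v=np.zeros((600,480+430,3),np.uint8); v[:,:480]=o; v[:270,490:]=s; cv2.imwrite("pics/v5.png",cv2.resize(v,(800,527)))
print(bot.read_clock())
E
```

```text
35.25
```

View pics/v5.png

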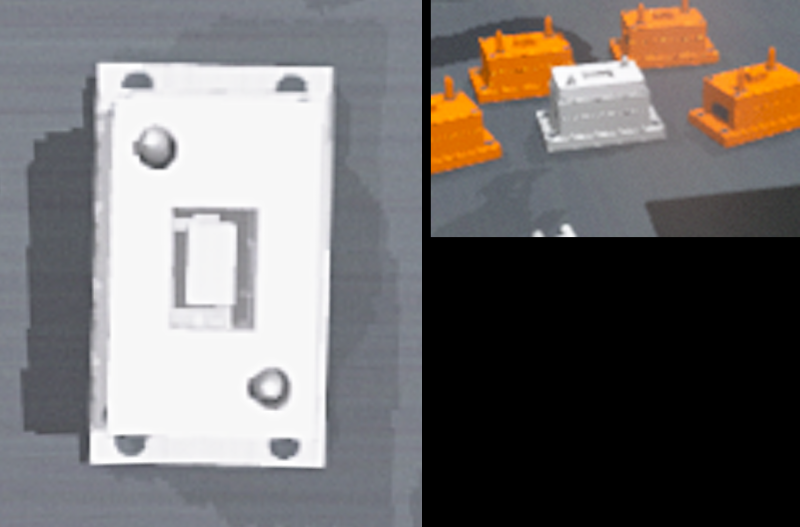

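```bash
python3 - <<'E'
from h import *
bot.move_pose([.36,-.1,.22],Q(YAW))
pick("tin",TRAY["tin"]); place("tin",OBJ["tin"],via=(.3275,-.2))
bot.move_pose([.4325,-.15,.22],Q(YAW))
pick("bottle",TRAY["bottle"]); place("bottle",OBJ["bottle"],via=(.45,-.2))
bot.move_pose([.5375,-.15,.25],Q(YAW))
pick("can",TRAY["can"]); place("can",OBJ["can"])
bot.move_pose([.507,-.10,.30],Q(-.05)); bot.wait(.3)
im,p,q=snap("end")
for t in OBJ:
    for d in bot.search_frame("wrist",t)[:1]: print(t,round(d["confidence"],2),*fitbox(t,d["bbox"],OBJ[t],p,q))
for t in ("wrench","grinder","plate_line"): print(t,bot.search_frame("wrist",t)[:1])
E
```

```text
tin grip 0.713 0.714
tin placed True [0.5139 0.0577 0.0284] 43.0833
bottle grip 0.645 0.642
bottle placed True [ 0.5105 -0.0217  0.0476] 49.675
can grip 0.6 0.599
can placed True [ 0.5067 -0.1049  0.0791] 55.8167
can 0.91 [ 0.5084 -0.1039] [-0.1591 -0.0464  0.1593  0.04  ]
bottle 0.92 [ 0.5121 -0.0232] [-1.5805  2.0483  1.5809 -2.0176]
tin 0.76 [0.5121 0.0586] [ 0.2913  0.1758 -0.2904 -0.1856]
wrench [{'bbox': [206.3, 28.2, 37.1, 110.4], 'confidence': 0.92}]
grinder [{'bbox': [488.2, 47.9, 24.8, 106.3], 'confidence': 0.86}]
plate_line [{'bbox': [349.5, 110.6, 43.4, 64.9], 'confidence': 0.86}]
```

View pics/end.png

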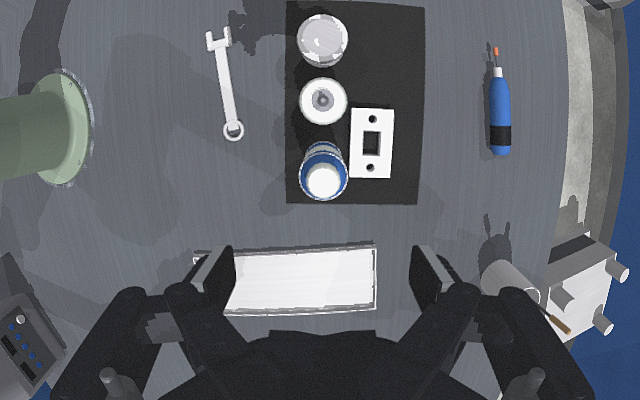

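```bash
python3 -c "
from cell import bot
print(bot.read_gripper_width(),bot.read_clock()); print(bot.close_job())"
```

```text
1.0035536094805408 56.875
the job is handed in; nothing more can be done
None
```

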